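Find and release the latched key on the cap torque tester

TASK

One of the four identical push-push keys on the front deck of the torque tester has been left latched down. With the fingertips, tap the four keys lightly one after another, from the robot's left to its right, to feel which one sits low, without pushing any of them far enough to latch or release it; then press the latched key down and let it come up, so that all four keys end up standing up. Pick nothing up and leave the cap, bottle, canister and the other things where they are.

Things in the scene. Friction and masses are not known exactly. Their poses are not given: they have to be found in the camera images.
- tester: Closure torque tester, fixed, white case 300 (x) by 330 mm (y). Origin: centre of its underside on the mat; z up, -x its front (robot's side), +y the robot's left; turned up to 0.3 rad. Front deck 52 mm high, x = -150 to -25 mm; the key row stands on it along y at x = -105 mm. Behind it a 95 mm high housing with a sloping display, on it a clamp table with posts up to 135 mm high, x = 10 to 140 mm.
- key_1: Key 1, leftmost seen from the robot (tester y = +66 mm). Grey, flat top 36 mm (x) by 28 mm (y), the four alike and 44 mm apart. Origin: centre of the top face, sinking straight down with the key. Up: top 66 mm above the tester's origin, 14 mm above the deck. Latched: about 6 mm lower. End of stroke: 11.5 mm below the up height.
- key_2: Key 2, second from the left seen from the robot (tester y = +22 mm). Like key 1, origin at the centre of its top. All keys are push-push: a spring pushes each up with 1.9 N at the top of its stroke, rising evenly to 3.8 N at the bottom. Just one key is latched at the start, and it can be any of the four.
- key_3: Key 3, third from the left seen from the robot (tester y = -22 mm). Like key 1, origin at the centre of its top. A key that is up begins to sink at 1.9 N; pushed 9.5 mm or more below its up height (3.5 N) it latches when let go; pushed less than 7.5 mm (3.1 N) it springs back up.
- key_4: Key 4, rightmost seen from the robot (tester y = -66 mm). Like key 1, origin at the centre of its top. A latched key, about 6 mm low, feels solid up to about 2.8 N; pushed 3 mm or more below its latched height (press to the end of its stroke to be sure) and let go, it springs fully up.
- cap_red: Bystander: red polypropylene screw cap, 33 mm across, 19 mm high, standing on the tester's front deck to the right of the keys, about 72 mm from the rightmost key. Origin: centre of its underside.
- cap_white: Bystander: white screw cap, 33 mm across, 19 mm high, on the mat in front of the tester. Origin: centre of its underside.
- adaptor: Bystander: black acetal torque adaptor with a steel square drive, 42 mm across, 46 mm high, standing between the posts of the clamp table. Origin: centre of its underside.
- canister: Bystander: screw-top steel canister of fresh caps, 93 mm across, 124 mm high, on the mat to the left of the tester. Origin: centre of its underside.
- bottle: Bystander: open amber glass test bottle, 62 mm across, 106 mm high, on the mat to the left of the tester, nearer the robot than the canister. Origin: centre of its underside.
- gauge: Bystander: brass depth gauge lying on the mat to the right of the tester, an 80 mm cross bar with a 129 mm rod through it, 18 mm high. Origin: under the middle of the bar; its y runs along the rod.

How it is judged:
By the outcome, as a careful person would: the job done as asked, in the order asked, and still so for the second after the job is handed in, with the robot touching nothing.
It also fails if it takes over 40 s, if anything falls off the work surface, if the arm or the gripper's body presses on something with over 40 N, if the wrist force passes 120 N, or if a joint passes its speed limit or range.

ROBOT

A 6-joint arm with a two-finger parallel gripper is mounted at the origin on the work surface. World frame = base frame: x ahead of the robot, y to its left, z up, the work surface at z = 0. Lengths are in m, angles in rad, forces in N, time in s.
With the tool pointing down it reaches from about 0.35 to 0.775 m from the base axis. Payload 7.3 kg.
Tool frame: the origin (TCP) lies at the centre of the arm's flange, where the gripper is bolted on; the fingertips stand 178 mm ahead of it and the grasp point (between the pads) lies 159 mm ahead of it; z points along the fingers, y is the line along which they close (so a half turn about z gives the same grasp; the last joint's range is limited). The gripper opens to 92 mm and grips with 3 to 60 N. Pads are 19 mm wide; open, the fingers measure 130 mm over their backs; the gripper's body (75 mm by 190 mm) begins 47 mm behind the grasp point.
Start: joints at [-0.146, 0.342, 1.524, -0, 1.275, -0.146], TCP at [0.525, 0, 0.405] pointing down, gripper open.
Joint ranges: [-2.53, 2.53], [-0.77, 2.02], [0.04, 2.7], [-1, 4.14], [0.28, 2.66], [-3.11, 3.11]. Speed limits (rad/s): [2.57, 2.57, 3.14, 3.14, 3.14, 3.14].

INTERFACE

Orientations are given as [roll, pitch, yaw] about the fixed x, y, z axes, in that order (R = Rz(yaw) Ry(pitch) Rx(roll)).
In Python, from cell import telemetry, vision, ticket gives the robot as it stands.
- The arm moves only by the shell command python3 -m crank 'ROWS' [FORCE]. ROWS is JSON, a list of rows, each a list of 5 numbers: the gripper command: -1 is shut, 1 is fully open, values between are in proportion, then the shift along the tool's x, y, z in mm, then the turn about the tool's z in rad. In form: [[fingers, dx, dy, dz, roll], ...]. A call has 1 to 12 rows; each row is the pose to reach, as a shift and turn from the pose commanded when the call began, along the tool's axes at that moment; what a row does not reach only later rows make up. A row lasts 1/12 s, in which the tool goes at most 41.7 mm and 7.16 degrees, less where a joint would pass 70% of its speed; a pose out of reach is approached as far as the arm can. A call with a gripper value outside its range is refused whole. The fingers move at their own pace and stop on an object; FORCE is the grip in N (left out, the last holds). Time passes only in rows, so rows that repeat a pose let the fingers close. It gives the time, the measured TCP pose, the force, the opening and the grip force at its end, in the units of the state.
- telemetry.observe(): the state, without advancing time (a new reading comes with each control period).
- vision.read_camera(name): name is "scene" or "side" or "wrist"; returns (picture, depth): 384x512x3 uint8, red, green, blue; 384x512 float32, m along the optical axis (not along the pixel's ray), 0 where there is no reading.
- vision.get_calibration(name): a dict with "camera_matrix" (3x3 intrinsics, pixels), "rvec" (rotation vector, rad) and "tvec" (3), from world to camera coordinates, as OpenCV has them. Camera axes: x right, y down, z forward; pixel columns grow to the right and rows downward; lengths in m; the calibration is good to about 2 mm. A picture is of the moment at which its call begins: read the wrist's pose just before it. get_calibration takes no time and is no camera call; for the wrist camera it gives the pose at the moment of the call.
- ticket.hand_in(): hands the job in; it is judged then, once.
The state is a dict: "time": time; "qpos": joint angles; "qvel": joint speeds; "joint_efforts": joint torques, N m; "tool_pos": TCP position; "tool_rot": TCP orientation; "contact_force": force on the tool from outside, world axes, zero at the start; "torque": the same for the moment, N m; "opening": finger opening in m; "grip_force": force on a finger pad.
Only numpy, scipy, OpenCV 4.12 (cv2) and the standard library are available. Lean on these libraries where they do the work, as an engineer would, in place of code of your own. Each camera call takes 0.05 s, during which the arm holds its last target. There are 200 camera calls.

## Working session

There is one attempt and no reset: what is moved stays moved. The work goes in short steps, Python scripts to look and compute and a shell command to move; the robot and the scene stay as the last step left them, time stands still between calls to the robot, and variables do not carry over. Pictures are saved under pics/ and viewed, at most 10 in all, crops included, and the job is handed in when it is done.

```bash
mkdir -p pics; python3 - <<'E'
from cell import telemetry, vision
import cv2,numpy as np
s=telemetry.observe();print({k:np.round(v,4).tolist() for k,v in s.items()})
for n in("scene","wrist"):
    p,d=vision.read_camera(n);c=vision.get_calibration(n)
    np.savez(f"{n}.npz",p=p,d=d,K=c["camera_matrix"],r=c["rvec"],t=c["tvec"])
    cv2.imwrite(f"pics/{n}0.png",p[:,:,::-1])
E
```

```text
{'time': 0.0, 'qpos': [-0.146, 0.3427, 1.5251, 0.0, 1.2754, -0.146], 'qvel': [0.0006, 0.0002, 0.0007, -0.0008, -0.0008, 0.0002], 'joint_efforts': [0.0008, -43.1246, -24.422, 0.0718, 0.0559, -0.0001], 'tool_pos': [0.5248, 0.0001, 0.404], 'tool_rot': [-3.14, -0.0002, 1.5708], 'contact_force': [0.0369, -0.3755, -0.2948], 'torque': [-0.0578, -0.0105, -0.023], 'grip_force': 0.0, 'opening': 0.0918}
```

View pics/scene0.png

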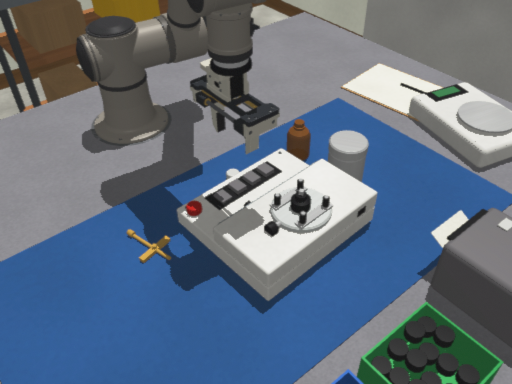

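View pics/wrist0.png

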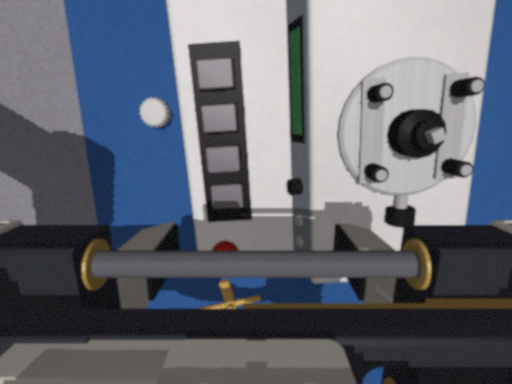

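The wrist view shows the four keys at about (215,73), (219,118), (223,159) and (227,195), with the red cap at (225,247). Next I'll locate the keys using depth.

```bash
cat >h.py <<'E'
import cv2,numpy as np
def pts(n):
    f=np.load(n+".npz");d=f["d"];R=cv2.Rodrigues(f["r"])[0]
    v,u=np.mgrid[:384,:512];P=np.stack([u,v,np.ones_like(u)],-1)@np.linalg.inv(f["K"]).T*d[...,None]
    return f["p"],d,(P-f["t"].ravel())@R
E
python3 - <<'E'
from h import *
p,d,W=pts("wrist")
f=np.load("wrist.npz");print("cam",np.round(-cv2.Rodrigues(f["r"])[0].T@f["t"].ravel(),3))
g=p.astype(int).mean(2);print(g[73,180:255:3].round())
m=((g>75)&(g<175)).astype(np.uint8);m[:, :192]=0;m[:,245:]=0;m[:45]=0;m[208:]=0
n,l,st,c=cv2.connectedComponentsWithStats(cv2.erode(m,np.ones((3,3))))
for i in range(1,n):
    if st[i,4]<150: continue
    k=(l==i);q=W[k];print(st[i],c[i].round(1),np.median(q,0).round(4),q.min(0).round(4),q.max(0).round(4))
w=W[60:200:10,255:275].reshape(-1,3);print("deck",np.median(w,0))
# tester front edge: white boundary
E
```

```text
cam [0.524 0.069 0.384]
[218. 218. 217. 211.  91.  65. 119. 149. 148. 151. 151. 151. 151. 153.
 154. 155. 154. 124.  50.  64.  86. 209. 217. 217. 218.]
[197  58  36  30 951] [214.5  72.6] [0.4816 0.1124 0.0703] [0.4641 0.0689 0.0582] [0.5243 0.1284 0.3843]
[202 104  34  27 813] [218.8 117.4] [0.4848 0.0689 0.0703] [0.4671 0.0557 0.0681] [0.5243 0.0823 0.3843]
[207 147  32  25 722] [222.5 158.7] [0.4875 0.0249 0.0702] [0.4703 0.0113 0.0678] [0.5243 0.0689 0.3843]
[212 185  30  21 456] [227.1 193.2] [ 0.4906 -0.0154  0.0641] [ 0.4732 -0.03    0.0619] [0.5243 0.0689 0.3843]
deck [0.53331989 0.06059715 0.05637952]
```

Key 4 looks about 6 mm low by depth, and the key row is turned about 0.067 rad. I'll shut the fingers and go above key 1.

```bash
python3 -m crank '[[-1,20,-8,10,-0.02],[-1,50,-18,30,-0.04],[-1,80,-30,50,-0.067],[-1,105,-40,75,-0.067],[-1,112,-43,100,-0.067],[-1,112,-43,120,-0.067],[-1,112,-43,135,-0.067],[-1,112,-43,140,-0.067],[-1,112,-43,140,-0.067],[-1,112,-43,140,-0.067],[-1,112,-43,140,-0.067],[-1,112,-43,140,-0.067]]' 10; python3 - <<'E'
from cell import telemetry, vision
import cv2,numpy as np
p,d=vision.read_camera("wrist");c=vision.get_calibration("wrist")
np.savez("w1.npz",p=p,d=d,K=c["camera_matrix"],r=c["rvec"],t=c["tvec"])
p2,_=vision.read_camera("side")
for i in range(3): vision.read_camera("scene");s=telemetry.observe();print(s["contact_force"],s["tool_pos"],s["tool_rot"],s["opening"])
cv2.imwrite("pics/w1.png",np.hstack([p,p2])[:,:,::-1][:, :] if 0 else p[:,:,::-1]);cv2.imwrite("pics/s1.png",p2[:,:,::-1])
E
```

```text
time: 1.1
tool_pos: [0.4824, 0.1119, 0.2658]
tool_rot: [3.139, -0.0, 1.637]
contact_force: [0.6, 0.5, 0.4]
opening: 0.0163
grip_force: 0.0
[-0.13594075  0.17917006  0.22666878] [0.48217889 0.11193057 0.2654009 ] [3.14015358e+00 2.40175573e-05 1.63760250e+00] 0.004535349042283153
[-0.5679516  -0.02495309  1.06979567] [0.48212228 0.11194685 0.26525208] [3.14050727e+00 2.89775523e-06 1.63764293e+00] 0.002025525942508539
[-0.20211954  0.96554556  0.17532317] [0.48207259 0.11196594 0.26512815] [3.14074497e+00 1.48659601e-05 1.63766407e+00] 0.0009271353784546149
```

View pics/w1.png

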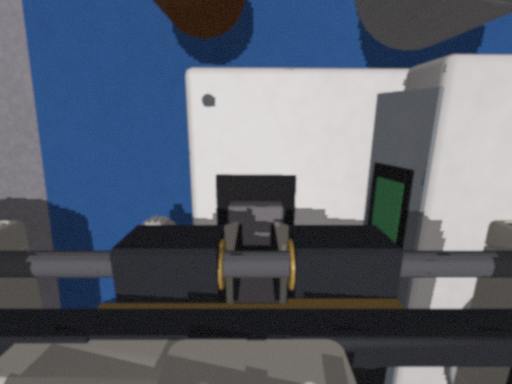

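View pics/s1.png

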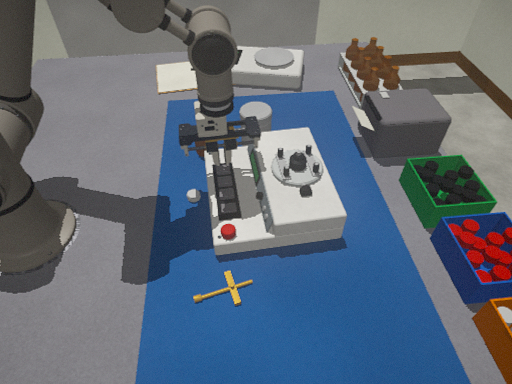

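The wrist picture shows the fingers centred over key 1 and the black key panel (u 217–295), aligned with the tester. The side view at (225,170) agrees. Next I tap key 1.

```bash
cat >feel.py <<'E'
from cell import telemetry, vision
import numpy as np
F=[];T=[]
for i in range(8):
    vision.read_camera("wrist");s=telemetry.observe();F.append(s["contact_force"]);T.append(s["torque"])
print("F",np.mean(F,0).round(2),"T",np.mean(T,0).round(3),"sd",np.std(F,0).round(2)[2],"z",np.round(s["tool_pos"],4),"t",s["time"],s["opening"])
E
python3 feel.py; python3 -m crank '[[-1,0,0,7,0],[-1,0,0,13,0],[-1,0,0,17,0],[-1,0,0,19,0],[-1,0,0,19,0]]'; python3 feel.py
```

```text
F [-0.01  0.26  0.12] T [-0.006 -0.004  0.003] sd 0.39 z [0.482  0.112  0.2647] t 1.75 0.0006082119541509856
time: 2.17
tool_pos: [0.4819, 0.112, 0.2451]
tool_rot: [-3.14, -0.0, 1.638]
contact_force: [-1.0, -0.2, 1.9]
opening: 0.0003
grip_force: 1.0
F [-1.39 -0.15  1.65] T [-0.016  0.244  0.012] sd 0.45 z [0.4819 0.112  0.2458] t 2.5667 0.00014652388171029448
```

```bash
python3 -m crank '[[-1,0,0,1,0],[-1,0,0,2,0],[-1,0,0,2,0]]'; python3 feel.py
```

```text
time: 2.82
tool_pos: [0.4821, 0.112, 0.2436]
tool_rot: [3.141, -0.0, 1.638]
contact_force: [-1.4, 0.3, 1.6]
opening: 0.0009
grip_force: 1.1
F [-1.37  0.32  2.39] T [ 0.028  0.179 -0.001] sd 0.4 z [0.482  0.112  0.2438] t 3.2167 0.00036883817814930425
```

Key 1 yields at about 2.4 N with its top near 68 mm, so it is up. On to key 2.

```bash
python3 -m crank '[[-1,0,0,-8,0],[-1,0,0,-15,0],[-1,-15,0,-15,0],[-1,-33,0,-15,0],[-1,-44,0,-15,0],[-1,-44,0,-15,0],[-1,-44,0,-10,0],[-1,-44,0,-5,0],[-1,-44,0,-2,0],[-1,-44,0,0,0],[-1,-44,0,0,0]]'; python3 feel.py
```

```text
time: 4.13
tool_pos: [0.485, 0.0686, 0.2433]
tool_rot: [-3.141, -0.0, 1.638]
contact_force: [0.3, 0.1, 1.7]
opening: 0.0001
grip_force: 1.1
F [0.18 1.6  1.91] T [ 0.237 -0.015 -0.01 ] sd 0.28 z [0.4849 0.0683 0.2438] t 4.5333 0.00093662069441168
```

Key 2 pushes back at the same height, so it is up. Key 3 next.

```bash
python3 -m crank '[[-1,0,0,-8,0],[-1,0,0,-15,0],[-1,-15,0,-15,0],[-1,-33,0,-15,0],[-1,-44,0,-15,0],[-1,-44,0,-15,0],[-1,-44,0,-10,0],[-1,-44,0,-5,0],[-1,-44,0,-2,0],[-1,-44,0,0,0],[-1,-44,0,0,0]]'; python3 feel.py
```

```text
time: 5.45
tool_pos: [0.4879, 0.0246, 0.2433]
tool_rot: [-3.141, -0.0, 1.638]
contact_force: [-0.5, -0.6, 1.8]
opening: 0.0003
grip_force: 1.1
F [-0.38  0.72  2.38] T [0.21  0.074 0.009] sd 0.49 z [0.4878 0.0244 0.2438] t 5.85 0.0003000578184834977
```

Key 3 is up too. For key 4 I'll stop at the same height first.

```bash
python3 -m crank '[[-1,0,0,-8,0],[-1,0,0,-15,0],[-1,-15,0,-15,0],[-1,-33,0,-15,0],[-1,-44,0,-15,0],[-1,-44,0,-15,0],[-1,-44,0,-10,0],[-1,-44,0,-5,0],[-1,-44,0,-2,0],[-1,-44,0,0,0],[-1,-44,0,0,0]]'; python3 feel.py;  python3 -m crank '[[-1,0,0,1,0],[-1,0,0,2,0],[-1,0,0,2,0]]'; python3 feel.py
```

```text
time: 6.77
tool_pos: [0.4906, -0.0192, 0.243]
tool_rot: [-3.14, -0.0, 1.638]
contact_force: [0.8, -0.6, 0.5]
opening: 0.0006
grip_force: 0.0
F [ 0.12 -0.19  0.15] T [ 0.004 -0.014 -0.009] sd 0.49 z [ 0.4909 -0.0197  0.2439] t 7.1667 0.0008253104344646781
time: 7.42
tool_pos: [0.4909, -0.0197, 0.2417]
tool_rot: [3.141, 0.0, 1.638]
contact_force: [-0.5, -0.2, 1.0]
opening: 0.0005
grip_force: 0.5
F [0.29 0.04 0.96] T [-0.007 -0.054 -0.009] sd 0.34 z [ 0.4909 -0.0197  0.2418] t 7.8167 0.00020886844411827522
```

Key 4 has no contact at the level where the others pushed back. It is felt about 2 mm lower, so key 4 is the latched one. I lift off, press it down to its stop, and let it up.

```bash
python3 -m crank '[[-1,0,0,-5,0],[-1,0,0,-8,0],[-1,0,0,-8,0],[-1,0,0,-3,0],[-1,0,0,1,0],[-1,0,0,4,0],[-1,0,0,6,0],[-1,0,0,7,0],[-1,0,0,7,0]]'; python3 feel.py
```

```text
time: 8.57
tool_pos: [0.4909, -0.0197, 0.2364]
tool_rot: [3.14, 0.0, 1.638]
contact_force: [-5.3, -0.1, 22.0]
opening: 0.0008
grip_force: 10.9
F [-5.28  0.35 22.16] T [0.142 0.965 0.005] sd 0.39 z [ 0.4909 -0.0197  0.2364] t 8.9667 0.00039578216309391095
```

It is bottomed out at 22 N. I'll let it come up, back off, and look.

```bash
python3 -m crank '[[-1,0,0,-4,0],[-1,0,0,-9,0],[-1,0,0,-15,0],[-1,0,0,-30,0],[-1,0,0,-60,0],[-1,0,0,-95,0],[-1,0,0,-130,0],[-1,-10,0,-160,0],[-1,-30,0,-170,0],[-1,-45,0,-170,0],[-1,-50,0,-170,0],[-1,-50,0,-170,0]]'; python3 - <<'E'
from cell import telemetry, vision
from h import *
vision.read_camera("scene")
for i in range(3): vision.read_camera("scene")
p,d=vision.read_camera("wrist");c=vision.get_calibration("wrist")
np.savez("w2.npz",p=p,d=d,K=c["camera_matrix"],r=c["rvec"],t=c["tvec"])
p,d,W=pts("w2")
for x,y in[(.482,.112),(.485,.0685),(.488,.0245),(.491,-.0195)]:
    k=(abs(W[...,0]-x)<.01)&(abs(W[...,1]-y)<.008);q=W[k][:,2];print(k.sum(),np.round(np.percentile(q,[10,50,90]),4) if k.any() else 0)
s=telemetry.observe();print(s["time"],s["contact_force"],s["tool_pos"])
cv2.imwrite("pics/w2.png",p[:,:,::-1])
p,_=vision.read_camera("side");cv2.imwrite("pics/s2.png",cv2.resize(p[100:320,150:360],None,fx=2.5,fy=2.5)[:,:,::-1])
E
```

```text
time: 9.97
tool_pos: [0.494, -0.0703, 0.4041]
tool_rot: [-3.14, -0.001, 1.636]
contact_force: [-0.3, -0.5, -0.7]
opening: 0.0002
grip_force: 0.0
115 [0.0695 0.0705 0.0715]
352 [0.0696 0.0705 0.0715]
318 [0.0696 0.0705 0.0715]
283 [0.0695 0.0704 0.0713]
10.2167 [-0.67834458 -0.80995472 -1.13270306] [ 0.49410265 -0.06888389  0.40416728]
```

View pics/w2.png

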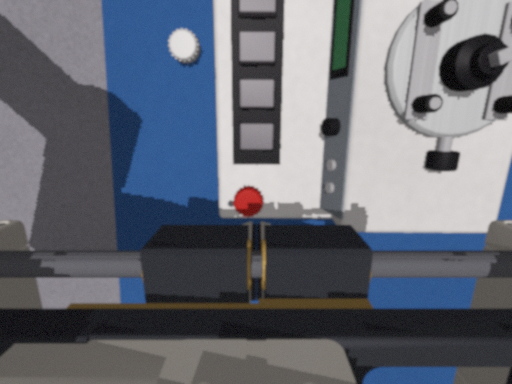

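View pics/s2.png

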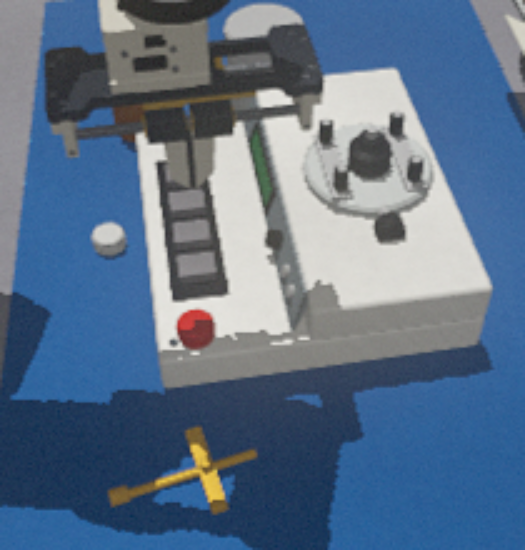

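All four key tops read 70.5 mm (keys at u≈257, v≈5, 46, 93 and 136). The red cap at (249,201) and the other things are where they were, and the arm is clear.

```bash
python3 -c "
from cell import ticket
print(ticket.hand_in())"
```

```text
the job is handed in; nothing more can be done
None
```

I tapped the four keys from left to right, felt that key 4 was the latched one, and pressed and released it. By depth measurement all four keys now stand at the same height, and the job is handed in.

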